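Clamp the tin ladder in its mending jig

TASK

Secure the nickel ladder section in the wooden jig, ready for mending. With your fingertips push it along the jig until its end is fully home against the steel stop block, and only then push the toggle lever behind the block over past its centre so that it snaps shut and its rubber bar bears down on the ladder. Only push, never lift the ladder, and leave the fire engine, bell, awl and wheel rack undisturbed.

Things in the scene. Friction and masses are not known exactly. Their poses are not given: they have to be found in the camera images.
- jig: Fixed oak board 290 x 90 x 14 mm on the table, x from -155 to +135 mm. Origin on the table; +x = direction in which the ladder is pushed home, y across, z up. The bed is at z = 14 mm. Guide strips on it from x = -140 to +60 mm, inner faces at y = +-27.5 mm, are only 6 mm high (tops at z = 20 mm). Beyond both ends of the board the table is free.
- stop (a point): Middle of the face that the ladder must meet, on the steel stop block that ends the channel: jig x = 60 mm, 22 mm above the table; block 10 mm thick, 60 mm wide, top 32 mm above the table. Axes as the jig's (+x points on, in the pushing direction).
- ladder: Loose nickel ladder section, 0.08 to 0.17 kg, flat in the jig's channel: 130 mm long (its x, along the jig's x), 50 wide, 16 high; rails 6 mm wide, four thin rungs, a 6 mm thick cross bar of full height at each end. Origin: centre of its underside, on the bed; its top is 30 mm above the table, 10 mm above the guides. It slides easily (under 2 N) and starts 30 to 65 mm short of the stop.
- ladder_nose (a point): Middle of the ladder's end face that looks towards the stop (8 mm above its underside); it is on the point stop's plane when home.
- ladder_tail (a point): Middle of the ladder's other end face, the one to push on (8 mm above its underside, 22 mm above the table).
- clamp (a joint): Over-centre toggle lever, rad: 0 = open, as it starts (handle leaning 0.65 rad from upright to the jig's +x); grows as the handle is pushed to the jig's -x; upright at 0.65. A spring holds it open below 0.60 and snaps it shut by itself above. Shut, it rests at 1.10 with its bar on the ladder (1.22 if none is there). A push near the handle's end takes at most about 10 N, less towards the centre.
- grip_end (a point): Rounded upper end of the lever's black round handle, 85 mm from the pivot; the handle is 18 mm thick over its last 50 mm. At the start it is at jig x = 136 mm, 118 mm above the table; upright, at x = 85 mm, 135 mm above the table. Push the handle from its +x side towards the jig's -x; the space beyond it is free.
- pivot (a point): Hinge of the lever, jig x = 85 mm, 50 mm above the table, axis along the jig's y, between two steel cheek plates (x = 73 to 103 mm, y within +-17 mm, top 64 mm above the table). The lever's arm, raised at the start, carries a rubber bar 14 x 56 mm that comes down across the ladder's rails 20 mm before the stop.
- engine: Bystander: red tin fire engine, 230 x 96 x 100 mm, loose; origin at the centre of its underside, x along its length.
- bell: Bystander: round brass bell, 60 mm across, 50 mm high, loose; origin at the centre of its underside.
- awl: Bystander: awl with a horn handle, 147 mm long, 26 mm thick, lying loose along its x; origin on the table under the front of the handle.
- rack: Bystander: wooden rack with four upright tin wheels, 160 x 60 x 64 mm, loose; origin at the centre of its underside, x along the row.
There are look-alikes about, which are no part of the job. Of the things like the ladder, leave any that is blue; of the rest the smaller one is meant.

How it is judged:
By the outcome, as a careful person would: the job done as asked, in the order asked, and still so for the second after the job is handed in, with the robot touching nothing.
It also fails if it takes over 48 s, if anything falls off the work surface, if the arm or the gripper's body presses on something with over 40 N, if the wrist force passes 120 N, or if a joint passes its speed limit or range.

ROBOT

A 6-joint arm with a two-finger parallel gripper is mounted at the origin on the work surface. World frame = base frame: x ahead of the robot, y to its left, z up, the work surface at z = 0. Lengths are in m, angles in rad, forces in N, time in s.
With the tool pointing down it reaches from about 0.375 to 0.975 m from the base axis. Payload 3.8 kg.
Tool frame: the origin (TCP) lies midway between the tips of the shut fingers; the grasp point (between the pads) lies 19 mm behind it; z points along the fingers, y is the direction in which the jaws open and shut (so a half turn about z gives the same grasp; the last joint's range is limited). The gripper opens to 85 mm and grips with 20 to 120 N. Pads are 22 mm wide; open, the fingers measure 114 mm over their backs; the gripper's body (76 mm by 85 mm) begins 54 mm behind the grasp point. The pads swing forward as they close: fully open they stand 13 mm farther back than shut.
Start: joints at [1.085, 0.264, 1.604, -0, 1.274, -0.037], TCP at [0.293, 0.608, 0.231] pointing down, gripper open.
Joint ranges: [-2.63, 2.63], [-0.94, 2.18], [0.31, 2.57], [-1.31, 4.45], [0, 2.66], [-2.55, 2.55]. Speed limits (rad/s): [2.57, 2.57, 3.14, 3.14, 3.14, 3.14].

INTERFACE

Orientations are given as a rotation vector (axis times angle).
In Python, from workcell import bot gives the robot as it stands. The module is installed in compiled form; this text tells all that it offers.
- The arm moves only by the tool move_arm, never from a script. Its argument "steps" is a list of rows, each a list of 5 numbers: the shift along the tool's x, y, z in mm, then the turn about the tool's z in degrees, then the opening in per cent of the stroke, from 0 (shut) to 100 (fully open). In form: [[tx, ty, tz, turn, claw], ...]. A call has 1 to 20 rows; each row is the pose to reach, as a shift and turn from the pose commanded when the call began, along the tool's axes at that moment; what a row does not reach only later rows make up. A row lasts 1/10 s, in which the tool goes at most 50 mm and 8.59 degrees, less where a joint would pass 70% of its speed; a pose out of reach is approached as far as the arm can. A call with a gripper value outside its range is refused whole. The fingers move at their own pace and stop on an object; "newtons" is the grip in N (left out, the last holds). Time passes only in rows, so rows that repeat a pose let the fingers close. It gives the time, the measured TCP pose, the force and the opening at its end, in the units of the state.
- bot.read_state(): the state, without advancing time (a new reading comes with each control period).
- bot.read_camera(name): name is "scene" or "top" or "wrist"; returns a dict with "pixels" (420x560x3 uint8, red, green, blue), "depth" (420x560 float32, m along the optical axis (not along the pixel's ray), 0 where there is no reading), "fovy" (degrees; the focal length in pixels is half the picture's height over the tangent of half this angle, whatever the lens; pixels are square), "cx", "cy" (the principal point, pixels), "xyz" and "attitude" of the camera in the world. Camera axes: x right, y up, looking along -z (the intrinsics and any distortion apply to the point x, -y, -z); pixel columns grow to the right and rows downward; lengths in m; the calibration is good to about 2 mm. The wrist camera is an equidistant fisheye: a pixel r from the principal point sees the ray r / f radians off the axis. A picture is of the moment at which its call begins.
- bot.finish_job(): hands the job in, once; it reports no verdict.
The state is a dict: "time": time; "q": joint angles; "joint_vel": joint speeds; "joint_torque": joint torques, N m; "tool_pos": TCP position; "tcp_rot": TCP orientation; "wrist_force": force on the tool from outside, world axes, zero at the start; "torque": the same for the moment, N m; "width": opening from 0.0 (shut) to 1.0 (fully open).
Only numpy, scipy, OpenCV 4.12 (cv2) and the standard library are available. Lean on these libraries where they do the work, as an engineer would, in place of code of your own. Each camera call takes 0.05 s, during which the arm holds its last target.

## Working session

There is one attempt and no reset: what is moved stays moved. The work goes in short steps, Python scripts to look and compute and a tool call to move; the robot and the scene stay as the last step left them, time stands still between calls to the robot, and variables do not carry over. Pictures are saved under pics/ and viewed, and the job is handed in when it is done.

Besides the shell and the picture viewer there is one more tool, called after "Call:" by a JSON object that holds its "method" and its "body". move_arm: Moves the arm, as the interface text tells. Its arguments: {"type":"object","properties":{"steps":{"type":"array","items":{"type":"array","items":{"type":"number"}}},"newtons":{"type":"number"}},"required":["steps"]}

```bash
mkdir -p pics; cat > h.py <<'E'
import numpy as np,cv2
from workcell import bot
from scipy.spatial.transform import Rotation as R
def cam(name):
    c=bot.read_camera(name); np.savez(''+name+'.npz',**{k:np.array(v) for k,v in c.items()})
    return c
def load(name): return dict(np.load(''+name+'.npz'))
def att(c):
    a=np.array(c['attitude'],float)
    if a.shape==(3,3): return a
    if a.size==3: return R.from_rotvec(a).as_matrix()
    raise Exception(a)
def w(c,u,v,d=None,z=None):
    f=210/np.tan(np.radians(float(c['fovy']))/2)
    r=np.array([(u-c['cx'])/f,-(v-c['cy'])/f,-1.0]); r=att(c)@r
    if z is not None: d=(z-c['xyz'][2])/r[2]
    elif d is None: d=c['depth'][int(round(v)),int(round(u))]
    return np.array(c['xyz'])+r*d
def proj(c,p):
    f=210/np.tan(np.radians(float(c['fovy']))/2)
    q=att(c).T@(np.array(p)-c['xyz']); return c['cx']+f*q[0]/-q[2], c['cy']-f*q[1]/-q[2]
E
python3 - <<'E'
from h import *
for n in('scene','top'):
    c=cam(n); cv2.imwrite(f'pics/{n}0.png',c['pixels'][:,:,::-1]); print(n,c['fovy'],c['cx'],c['cy'],c['xyz'],c['attitude'])
print(bot.read_state())
E
```

```text
scene 51.992976473159914 278.23913967109456 209.13785065217894 [1.51107732 0.18079521 0.77807658] [0.68492796 0.82248118 1.64371875]
top 45.083846569365 275.2408142186104 209.37759752021563 [ 0.41810101 -0.01363804  1.37975561] [ 0.11112596 -0.10415741 -1.54347604]
{'time': 0.1, 'q': array([ 1.08508805e+00,  2.64717252e-01,  1.60525217e+00, -2.12739182e-05,
        1.27371044e+00, -3.68974577e-02]), 'joint_vel': array([ 0.00056359, -0.00159537, -0.00343987,  0.00048406,  0.00112769,
       -0.00019032]), 'joint_torque': array([ 9.38063640e-04, -5.16708148e+01, -3.68587554e+01, -1.73311414e-04,
        6.31329443e-03, -4.34455501e-05]), 'tool_pos': array([0.29257168, 0.6075534 , 0.230052  ]), 'tcp_rot': array([-0.69896276, -3.0623163 ,  0.00317501]), 'wrist_force': array([ 0.39129121, -0.20071772, -0.00080583]), 'torque': array([0.0133122 , 0.05050782, 0.01747028]), 'width': 1.005662842789164}
```

View pics/scene0.png

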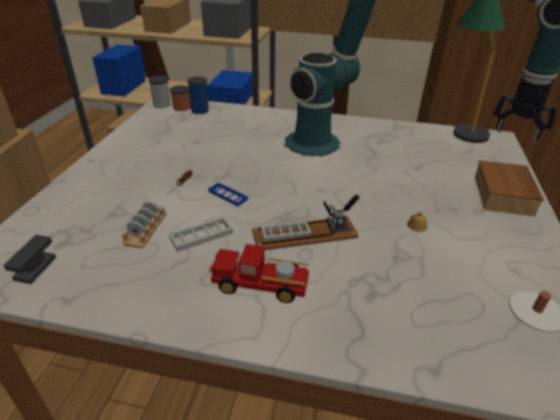

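View pics/top0.png

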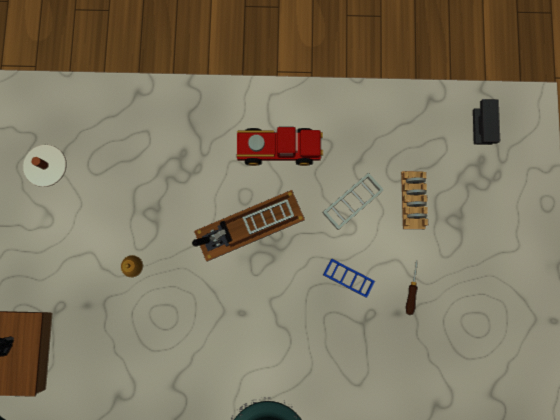

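The jig is at about (249,225) in the top picture. Its handle is at the left end (195,241), the silver ladder in it spans about (245..295, 205..230), and the push direction is image-left.

```bash
python3 - <<'E'
from h import *
c=load('top')
im=c['pixels'][175:275,175:320][:,:,::-1]
cv2.imwrite('pics/top_crop.png',cv2.resize(im,None,fx=5.5,fy=5.5,interpolation=cv2.INTER_CUBIC))
c=load('scene')
im=c['pixels'][185:300,205:370][:,:,::-1]
cv2.imwrite('pics/sc_crop.png',cv2.resize(im,None,fx=4.8,fy=4.8,interpolation=cv2.INTER_CUBIC))
E
```

```text
(no output)
```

View pics/top_crop.png

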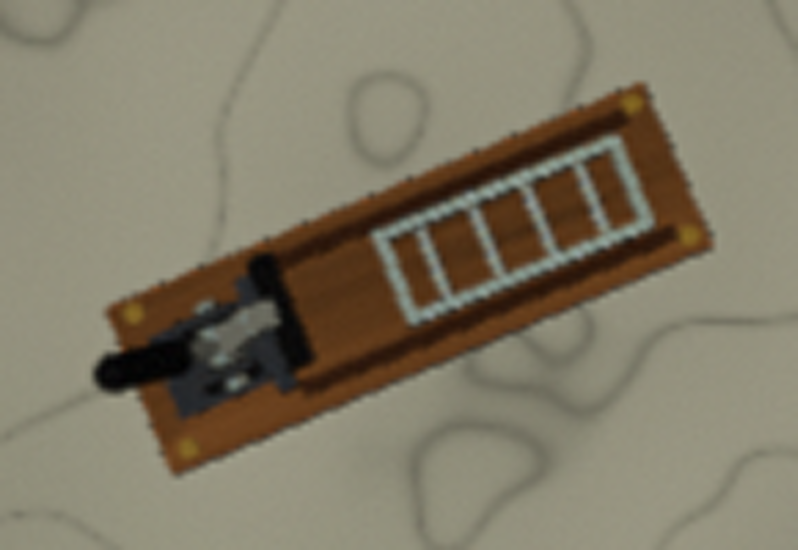

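View pics/sc_crop.png

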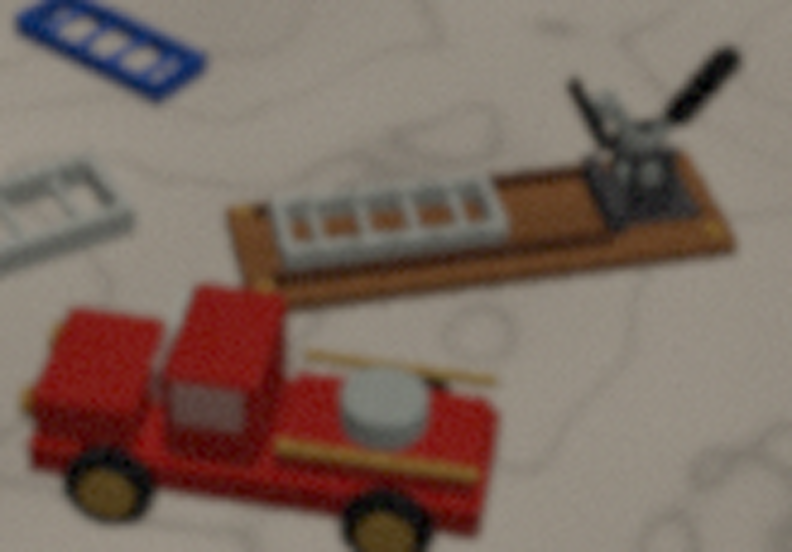

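Board corners in the crop are at (642,85), (712,243), (178,473) and (108,312). The ladder's tail corners are at (615,137) and (655,227), and its nose corners at (375,235) and (412,323). Next I'll turn these into world positions.

```bash
cat >> h.py <<'E'
def fit(L,W):  # rigid 2D fit: local->world
    L=np.array(L);W=np.array(W); l=L-L.mean(0); q=W-W.mean(0)
    th=np.arctan2((l[:,0]*q[:,1]-l[:,1]*q[:,0]).sum(),(l*q).sum())
    M=np.array([[np.cos(th),-np.sin(th)],[np.sin(th),np.cos(th)]])
    t=W.mean(0)-M@L.mean(0); res=W-(L@M.T+t); return th,t,M,res
E
python3 - <<'E'
from h import *
c=load('top')
k=lambda x,y:((x+.5)/5.5-.5+175,(y+.5)/5.5-.5+175)
B=[w(c,*k(*p),z=.014)[:2] for p in [(642,85),(712,243),(178,473),(108,312)]]
# local: tail x=-.155
best=None
for s in(1,-1):
    r=fit([(-.155,s*.045),(-.155,-s*.045),(.135,-s*.045),(.135,s*.045)],B)
    if best is None or abs(r[3]).sum()<abs(best[3]).sum(): best=r
th,t,M,res=best; print(th,t,res*1e3)
lad=[M.T@(w(c,*k(*p),z=.030)[:2]-t)*1e3 for p in [(615,137),(655,227),(375,235),(412,323)]]
print(np.round(lad,1))
g=w(c,*k(112,372),z=.118); print('grip',M.T@(g[:2]-t)*1e3)
for p in [(-.155,0),(.06,0),(.136,0),(.085,0)]: print(p,M@np.array(p)+t, np.hypot(*(M@np.array(p)+t)))
for n,px,z in [('bell',(131,266),.04),('engineL',(237,145),.05),('engineLbot',(245,163),.05),('engR',(320,163),.05)]:
  p=w(c,*px,z=z); print(n,p,M.T@(p[:2]-t)*1e3)
# cross-check depth clouds scene
s=load('scene')
for p in [(0,0)]:
  for nm,q in [('tail corner',(205+272/4.8,185+205/4.8)),('grip',(205+733/4.8,185+58/4.8))]:
    P=w(s,*q); print(nm,P,M.T@(P[:2]-t)*1e3)
for P in [(-.155,.045),(-.155,-.045),(.135,.045),(.135,-.045)]:
  u,v=proj(s,[*(M@np.array(P)+t),.014]); print(P,(u-205)*4.8,(v-185)*4.8)
E
```

```text
2.003564315189364 [0.55830482 0.07300938] [[-2.59473404  0.93863711]
 [ 0.72797994  2.48210006]
 [ 2.75052043 -1.7981476 ]
 [-0.88376633 -1.62258958]]
[[-129.   -22.1]
 [-129.1   26.4]
 [  -1.9  -24.3]
 [  -1.7   22.6]]
grip [130.81212429  -1.69867972]
(-0.155, 0) [ 0.62330953 -0.06770092] 0.6269754218161174
(0.06, 0) [0.53314171 0.12747788] 0.5481703094416576
(0.136, 0) [0.50126843 0.19647132] 0.5383967094734904
(0.085, 0) [0.52265708 0.15017309] 0.543803618228978
bell [0.44358879 0.37081145 0.04      ] [318.45742069 -20.75361489]
engineL [0.77505458 0.1022313  0.05      ] [ -64.37373402 -209.02249504]
engineLbot [0.72588061 0.07897824 0.05      ] [ -64.86022356 -154.62995942]
engR [ 0.73076093 -0.1225089   0.05      ] [-249.81867376  -74.55963163]
tail corner [ 0.5993205  -0.05224621  0.02800582] [-130.90944586   15.29596002]
grip [0.51640307 0.19736971 0.11667826] [130.46832863 -14.11612932]
(-0.155, 0.045) 222.97453594532863 197.8513700599423
(-0.155, -0.045) 249.959690649621 295.7035249886979
(0.135, 0.045) 684.6804430143519 140.72689821157869
(0.135, -0.045) 737.4647895386362 230.91258316001824
```

```bash
cat >> h.py <<'E'
def cloud(c):
    f=210/np.tan(np.radians(float(c['fovy']))/2)
    v,u=np.mgrid[0:420,0:560]; d=c['depth']
    r=np.stack([(u-c['cx'])/f,-(v-c['cy'])/f,-np.ones_like(d)],-1)
    return (r*d[...,None])@att(c).T+c['xyz']
E
python3 - <<'E'
from h import *
for n in('top','scene'):
    c=load(n);P=cloud(c)
    x,y,z=P[...,0],P[...,1],P[...,2]; ok=(c['depth']>0)
    m=ok&(x>.35)&(x<.68)&(y>-.3)&(y<.35)&(abs(z)<.03)
    A=np.c_[x[m],y[m],np.ones(m.sum())]; m2=abs(z[m]-np.median(z[m]))<.007
    co=np.linalg.lstsq(A[m2],z[m][m2],rcond=None)[0]; print(n,'plane',co, np.median(z[m]), (z[m][m2]-A[m2]@co).std())
    px=c['pixels'].astype(int)
    # brown board
    b=(px[...,0]-px[...,2]>25)&(px[...,0]<190)&ok&(x>.45)&(x<.68)&(y>-.1)&(y<.24)&(z<.03)&(z>.003)
    q=P[b][:,:2].astype(np.float32); print(b.sum(), cv2.minAreaRect(q), np.median(z[b]))
    h=ok&(z>.085)&(x>.45)&(x<.6)&(y>.1)&(y<.25); print('handle',P[h][np.argsort(-z[h])][:10])
E
```

```text
top plane [-0.0020083  -0.00013926  0.00061524] 0.0001099268290706279 0.002735271990953775
2482 ((0.5635172724723816, 0.0657244622707367), (0.092833511531353, 0.2931082248687744), 24.536161422729492) 0.01400969891421433
handle [[0.50283538 0.19172387 0.1213508 ]
 [0.50542215 0.1920712  0.1199346 ]
 [0.50299741 0.18947507 0.11985761]
 [0.505308   0.19707858 0.1198073 ]
 [0.50283843 0.19701589 0.11947887]
 [0.50795635 0.19228247 0.1193532 ]
 [0.50565488 0.1847017  0.1192392 ]
 [0.51041719 0.19495561 0.11898328]
 [0.50793652 0.19487405 0.11876825]
 [0.50064405 0.18705108 0.11870603]]
scene plane [ 0.00125192 -0.00018236 -0.00146079] -0.0003856540050486412 0.0017755542006819985
1372 ((0.5684523582458496, 0.06522956490516663), (0.09676963835954666, 0.29112687706947327), 23.978900909423828) 0.013203673443993924
handle [[0.51531504 0.19507188 0.11916196]
 [0.50820288 0.1974419  0.1181382 ]
 [0.51502907 0.18975716 0.11811579]
 [0.51320463 0.1924394  0.11733646]
 [0.50777505 0.19210559 0.11699964]
 [0.51746596 0.19278425 0.11692106]
 [0.51610395 0.19811545 0.11687489]
 [0.51371298 0.18710142 0.116814  ]
 [0.50620217 0.19480077 0.1163927 ]
 [0.51025558 0.19781191 0.11624378]]
```

```bash
cat >> h.py <<'E'
TH=1.996; O=np.array([.5609,.0741]); MJ=np.array([[np.cos(TH),-np.sin(TH)],[np.sin(TH),np.cos(TH)]])
def jig(xmm,ymm,zmm): return np.array([*(O+MJ@np.array([xmm,ymm])/1e3),zmm/1e3])
def tojig(p): p=np.array(p); return np.array([*(MJ.T@(p[:2]-O)),p[2]])*1e3
def cmd(target):
    s=bot.read_state(); A=R.from_rotvec(s['tcp_rot']).as_matrix()
    print('tcp jig',np.round(tojig(s['tool_pos']),1),'F',np.round(s['wrist_force'],1),'t',s['time'],'q',np.round(s['q'],2))
    print('tool axes in jig:\n',np.round((np.block([[MJ.T,np.zeros((2,1))],[np.zeros((1,2)),np.ones((1,1))]])@A),3))
    print('shift',np.round(A.T@(target-s['tool_pos'])*1e3,1))
    ax=A[:,0]; a=np.degrees(np.arctan2(ax[1],ax[0])); print('tool x world angle',a,'jig',np.degrees(TH))
E
python3 -c "
from h import *
cmd(jig(-165,0,150))"
```

```text
tcp jig [596.6  24.4 230.1] F [ 0.4 -0.2 -0. ] t 0.1 q [ 1.09  0.26  1.61 -0.    1.27 -0.04]
tool axes in jig:
 [[ 0.767  0.642 -0.001]
 [ 0.642 -0.767  0.002]
 [ 0.    -0.002 -1.   ]]
shift [-599.8 -469.9   81. ]
tool x world angle 154.2853891224261 jig 114.36237590811231
```

Call:
{"method": "move_arm", "body": {"steps": [[-600, -470, 0, 40, 0], [-600, -470, 0, 40, 0], [-600, -470, 0, 40, 0], [-600, -470, 0, 40, 0], [-600, -470, 0, 40, 0], [-600, -470, 0, 40, 0], [-600, -470, 0, 40, 0], [-600, -470, 0, 40, 0], [-600, -470, 0, 40, 0], [-600, -470, 0, 40, 0], [-600, -470, 0, 40, 0], [-600, -470, 0, 40, 0], [-600, -470, 0, 40, 0], [-600, -470, 0, 40, 0], [-600, -470, 0, 40, 0], [-600, -470, 0, 40, 0], [-600, -470, 40, 40, 0], [-600, -470, 80, 40, 0], [-600, -470, 80, 40, 0], [-600, -470, 80, 40, 0]]}}

```text
time: 2.1
tool_pos: [0.6283, -0.0749, 0.1504]
tcp_rot: [-1.702, -2.637, 0.002]
wrist_force: [0.4, -0.1, 0.9]
width: -0.001
```

```bash
python3 - <<'E'
from h import *
cmd(jig(-165,0,22))
c=cam('wrist'); cv2.imwrite('pics/w1.png',c['pixels'][:,:,::-1]); print(c['fovy'],c['cx'],c['cy'],c['xyz'],c['attitude'])
c=cam('top'); cv2.imwrite('pics/t1.png',cv2.resize(c['pixels'][150:300,150:350][:,:,::-1],None,fx=4,fy=4,interpolation=cv2.INTER_CUBIC))
E
```

```text
tcp jig [-163.6    0.   150.4] F [ 0.4 -0.1  0.9] t 2.1 q [-0.16  0.25  1.78  0.    1.12 -0.58]
tool axes in jig:
 [[ 1.    -0.001  0.002]
 [-0.001 -1.     0.003]
 [ 0.002 -0.003 -1.   ]]
shift [ -1.7   0.4 128.4]
tool x world angle 114.31283555998299 jig 114.36237590811231
65.70646984690485 279.5425604556296 209.75238863682037 [ 0.59722877 -0.00864935  0.29312993] [-0.2817328  -0.0588459   0.42236723]
```

View pics/w1.png

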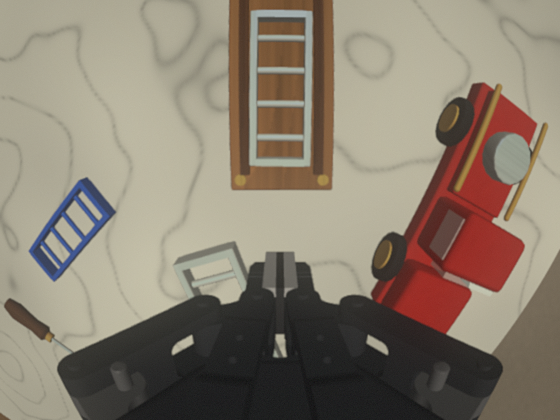

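View pics/t1.png

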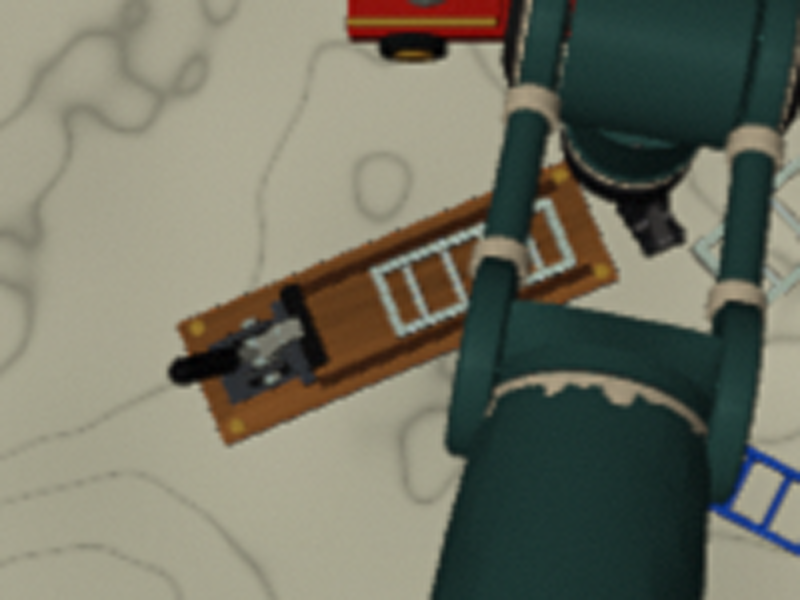

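```bash
cat >> h.py <<'E'
def ww(c,u,v,z):
    f=210/np.tan(np.radians(float(c['fovy']))/2)
    a,b=u-c['cx'],v-c['cy']; r=np.hypot(a,b); t=r/f
    d=att(c)@np.array([np.sin(t)*a/r,-np.sin(t)*b/r,-np.cos(t)])
    return np.array(c['xyz'])+d*(z-c['xyz'][2])/d[2]
E
python3 - <<'E'
from h import *
c=load('wrist')
for n,u,v,z in [('bL',230.5,189,.014),('bR',332,189,.014),('bLfar',232,10,.014),('bRfar',335,10,.014),('tL',250,166,.03),('tR',311,165,.03),('nL',251,10.5,.03),('nR',312,11,.03)]:
    print(n,np.round(tojig(ww(c,u,v,z)),1))
cv2.imwrite('pics/w1c.png',cv2.resize(c['pixels'][0:200,200:370][:,:,::-1],None,fx=3,fy=3,interpolation=cv2.INTER_CUBIC))
cmd(jig(-148,0,22))
E
```

```text
bL [-153.2   45.    14. ]
bR [-153.2  -44.9   14. ]
bLfar [ 6.1 42.3 14. ]
bRfar [  6.5 -46.1  14. ]
tL [-130.3   25.7   30. ]
tR [-129.5  -24.2   30. ]
nL [-0.7 24.5 30. ]
nR [ -1.  -24.6  30. ]
tcp jig [-165.    -2.2  153.7] F [0.5 0.1 0.8] t 2.2 q [-0.16  0.25  1.77  0.    1.12 -0.58]
tool axes in jig:
 [[ 1.    -0.001 -0.002]
 [-0.001 -1.    -0.003]
 [-0.002  0.003 -1.   ]]
shift [ 17.2  -2.6 131.7]
tool x world angle 114.32337182906929 jig 114.36237590811231
```

View pics/w1c.png

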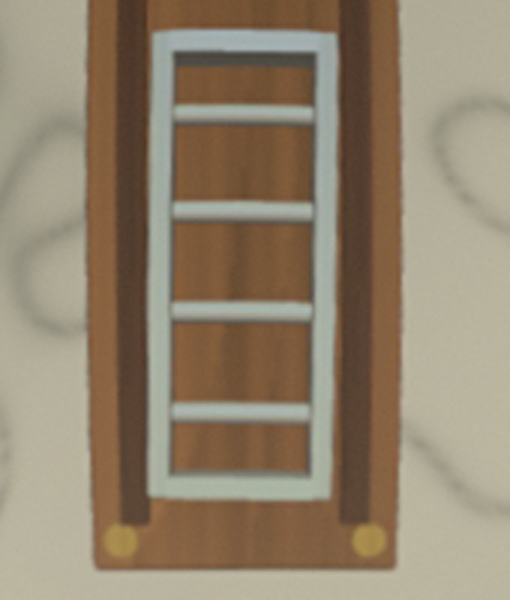

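Call:
{"method": "move_arm", "body": {"steps": [[16, -1, 50, 0, 0], [16, -1, 90, 0, 0], [16, -1, 110, 0, 0], [16, -1, 120, 0, 0], [16, -1, 126, 0, 0], [16, -1, 126, 0, 0]]}}

```text
time: 2.8
tool_pos: [0.6235, -0.0616, 0.0268]
tcp_rot: [1.703, 2.637, 0.002]
wrist_force: [0.2, 0.2, -0.2]
width: 0.003
```

```bash
python3 - <<'E'
from h import *
cmd(jig(-148,0,22))
c=cam('wrist'); cv2.imwrite('pics/w2.png',c['pixels'][:,:,::-1])
cmd(jig(-148,0,22))
c=cam('scene'); cv2.imwrite('pics/s2.png',cv2.resize(c['pixels'][150:290,200:370][:,:,::-1],None,fx=4,fy=4,interpolation=cv2.INTER_CUBIC))
cmd(jig(-148,0,22))
E
```

```text
tcp jig [-149.4   -1.1   26.8] F [ 0.2  0.2 -0.2] t 2.8 q [-0.14  0.37  1.88 -0.    0.89 -0.56]
tool axes in jig:
 [[ 1.    -0.001 -0.001]
 [-0.001 -1.    -0.002]
 [-0.001  0.002 -1.   ]]
shift [ 1.4 -1.1  4.8]
tool x world angle 114.29250071219774 jig 114.36237590811231
tcp jig [-149.6   -1.3   27.2] F [0.4 0.4 0.4] t 2.85 q [-0.14  0.37  1.88 -0.    0.89 -0.56]
tool axes in jig:
 [[ 1.    -0.001 -0.002]
 [-0.001 -1.    -0.003]
 [-0.002  0.003 -1.   ]]
shift [ 1.6 -1.3  5.2]
tool x world angle 114.28771251302122 jig 114.36237590811231
tcp jig [-149.7   -1.4   27.4] F [ 0.8 -0.  -0.7] t 2.9 q [-0.14  0.37  1.88 -0.    0.89 -0.56]
tool axes in jig:
 [[ 1.    -0.001 -0.002]
 [-0.001 -1.    -0.003]
 [-0.002  0.003 -1.   ]]
shift [ 1.7 -1.4  5.4]
tool x world angle 114.2872850092834 jig 114.36237590811231
```

View pics/w2.png

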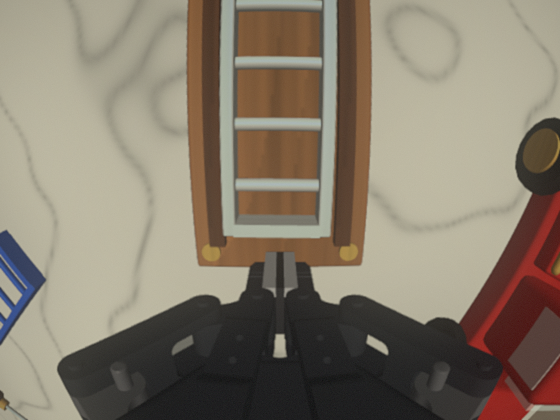

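View pics/s2.png

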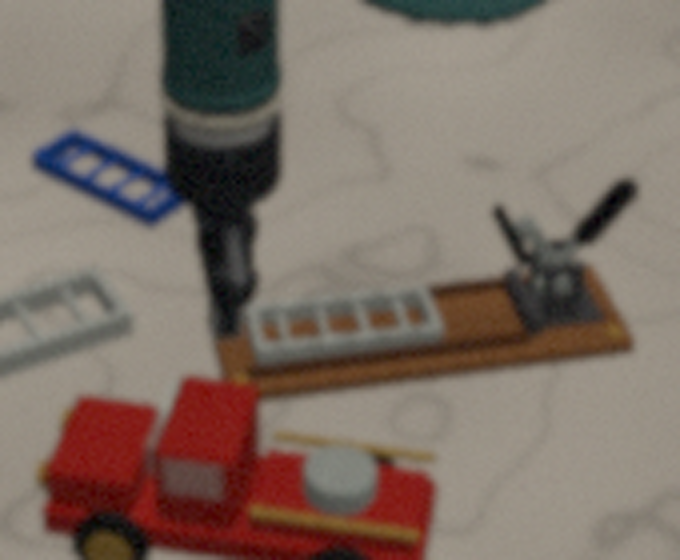

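Call:
{"method": "move_arm", "body": {"steps": [[0, 0, 5, 0, 0], [0, 0, 5, 0, 0], [5, 0, 5, 0, 0], [9, 0, 5, 0, 0], [13, 0, 5, 0, 0], [17, 0, 5, 0, 0], [21, 0, 5, 0, 0], [25, 0, 5, 0, 0], [29, 0, 5, 0, 0], [33, 0, 5, 0, 0], [37, 0, 5, 0, 0], [41, 0, 5, 0, 0], [45, 0, 5, 0, 0], [49, 0, 5, 0, 0], [52, 0, 5, 0, 0], [55, 0, 5, 0, 0], [57, 0, 5, 0, 0], [58, 0, 5, 0, 0], [58, 0, 5, 0, 0]]}}

```text
time: 4.8
tool_pos: [0.5979, -0.0084, 0.0201]
tcp_rot: [-1.704, -2.639, 0.0]
wrist_force: [0.1, -0.2, -1.2]
width: 0.002
```

```bash
python3 - <<'E'
from h import *
c=cam('wrist'); cv2.imwrite('pics/w3.png',c['pixels'][:,:,::-1])
cmd(jig(-148,0,22))
c=cam('top'); cv2.imwrite('pics/t3.png',cv2.resize(c['pixels'][150:300,150:350][:,:,::-1],None,fx=4,fy=4,interpolation=cv2.INTER_CUBIC))
E
```

```text
tcp jig [-90.4   0.3  20.1] F [0.1 0.5 0.3] t 4.85 q [-0.06  0.33  1.94  0.    0.87 -0.48]
tool axes in jig:
 [[ 1.    -0.001  0.   ]
 [-0.001 -1.     0.   ]
 [ 0.    -0.    -1.   ]]
shift [-57.6   0.4  -1.9]
tool x world angle 114.28468567316901 jig 114.36237590811231
```

View pics/w3.png

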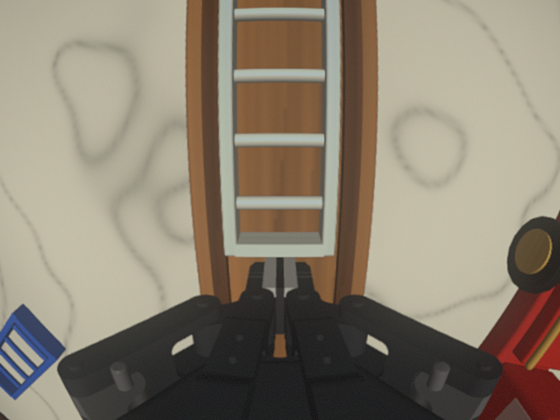

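View pics/t3.png

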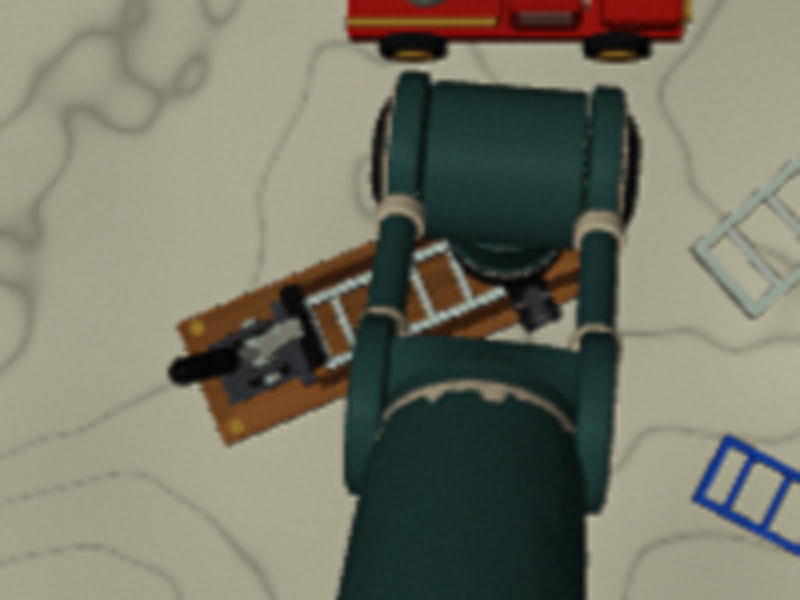

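The ladder is following: its tail edge is at about (280,252) in the wrist view, right at the fingertips. I'll keep going slowly until the force rises.

Call:
{"method": "move_arm", "body": {"steps": [[2, 0, 0, 0, 0], [4, 0, 0, 0, 0], [6, 0, 0, 0, 0], [8, 0, 0, 0, 0], [9, 0, 0, 0, 0], [10, 0, 0, 0, 0], [10, 0, 0, 0, 0]]}}

```text
time: 5.6
tool_pos: [0.5948, -0.0002, 0.0206]
tcp_rot: [1.703, 2.638, -0.0]
wrist_force: [2.0, -4.2, 0.1]
width: 0.004
```

Call:
{"method": "move_arm", "body": {"steps": [[1, 0, 0, 0, 0], [2, 0, 0, 0, 0], [2, 0, 0, 0, 0], [2, 0, 0, 0, 0]]}}

```text
time: 6.0
tool_pos: [0.595, 0.0, 0.0211]
tcp_rot: [1.701, 2.636, -0.001]
wrist_force: [3.0, -9.1, -0.4]
width: 0.003
```

```bash
python3 - <<'E'
from h import *
c=cam('wrist'); cv2.imwrite('pics/w4.png',c['pixels'][:,:,::-1])
for i in range(3): 
  cmd(jig(-148,0,22)); 
E
```

```text
tcp jig [-81.6  -0.5  21.1] F [ 3.1 -9.1  0.2] t 6.05 q [-0.04  0.32  1.95 -0.    0.86 -0.46]
tool axes in jig:
 [[ 1.    -0.001 -0.004]
 [-0.001 -1.    -0.002]
 [-0.004  0.002 -1.   ]]
shift [-66.4  -0.5  -0.6]
tool x world angle 114.32984529309681 jig 114.36237590811231
tcp jig [-81.6  -0.5  21.1] F [ 3.1 -9.1  0.2] t 6.05 q [-0.04  0.32  1.95 -0.    0.86 -0.46]
tool axes in jig:
 [[ 1.    -0.001 -0.004]
 [-0.001 -1.    -0.002]
 [-0.004  0.002 -1.   ]]
shift [-66.4  -0.5  -0.6]
tool x world angle 114.32984529309681 jig 114.36237590811231
tcp jig [-81.6  -0.5  21.1] F [ 3.1 -9.1  0.2] t 6.05 q [-0.04  0.32  1.95 -0.    0.86 -0.46]
tool axes in jig:
 [[ 1.    -0.001 -0.004]
 [-0.001 -1.    -0.002]
 [-0.004  0.002 -1.   ]]
shift [-66.4  -0.5  -0.6]
tool x world angle 114.32984529309681 jig 114.36237590811231
```

View pics/w4.png

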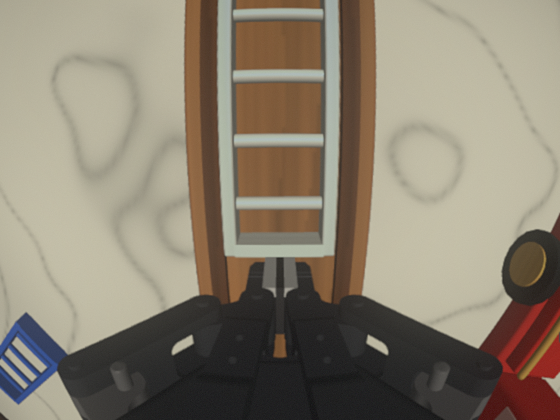

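The ladder is hard against the stop: 9.6 N, and it has stopped moving. The finger is at jig x −81.6, so the tail is at about −71. Next I'll back off, rise, and cross to the far side of the lever.

Call:
{"method": "move_arm", "body": {"steps": [[-10, 0, 0, 0, 0], [-20, 0, 0, 0, 0], [-25, 0, -30, 0, 0], [-25, 0, -80, 0, 0], [-25, 0, -130, 0, 0], [-25, 0, -180, 0, 0], [0, 0, -190, 0, 0], [50, 0, -190, 0, 0], [100, 0, -190, 0, 0], [150, 0, -190, 0, 0], [200, 0, -190, 0, 0], [250, 0, -190, 0, 0], [265, 0, -190, 0, 0], [265, 0, -190, 0, 0], [265, 0, -190, 0, 0]]}}

```text
time: 7.55
tool_pos: [0.4844, 0.2435, 0.2101]
tcp_rot: [1.703, 2.64, -0.001]
wrist_force: [0.0, 0.4, -0.1]
width: 0.001
```

```bash
python3 - <<'E'
from h import *
cmd(jig(185,0,105))
c=cam('wrist'); cv2.imwrite('pics/w5.png',c['pixels'][:,:,::-1])
c=cam('top'); cv2.imwrite('pics/t5.png',cv2.resize(c['pixels'][150:300,150:350][:,:,::-1],None,fx=4,fy=4,interpolation=cv2.INTER_CUBIC))
cmd(jig(185,0,105))
E
```

```text
tcp jig [ 1.859e+02 -2.000e-01  2.101e+02] F [ 0.   0.4 -0.1] t 7.55 q [ 0.42  0.03  1.91 -0.    1.2  -0.  ]
tool axes in jig:
 [[ 1.    -0.001 -0.   ]
 [-0.001 -1.     0.   ]
 [-0.    -0.    -1.   ]]
shift [-8.000e-01 -1.000e-01  1.051e+02]
tool x world angle 114.33100858847936 jig 114.36237590811231
tcp jig [185.   -0.3 210.2] F [-1.3  0.8  0.4] t 7.65 q [ 0.42  0.03  1.91 -0.    1.2  -0.  ]
tool axes in jig:
 [[ 1.    -0.003 -0.   ]
 [-0.003 -1.     0.   ]
 [-0.    -0.    -1.   ]]
shift [ 1.000e-01 -2.000e-01  1.052e+02]
tool x world angle 114.21006359627256 jig 114.36237590811231
```

View pics/w5.png

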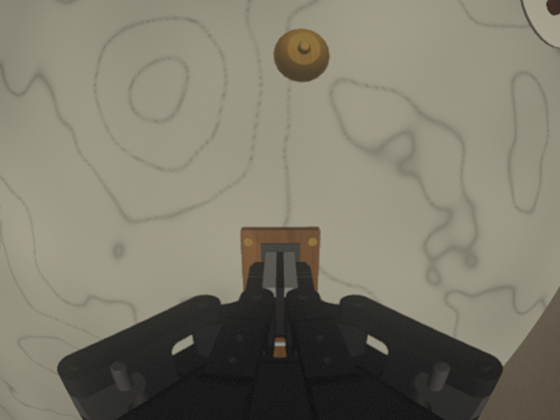

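View pics/t5.png

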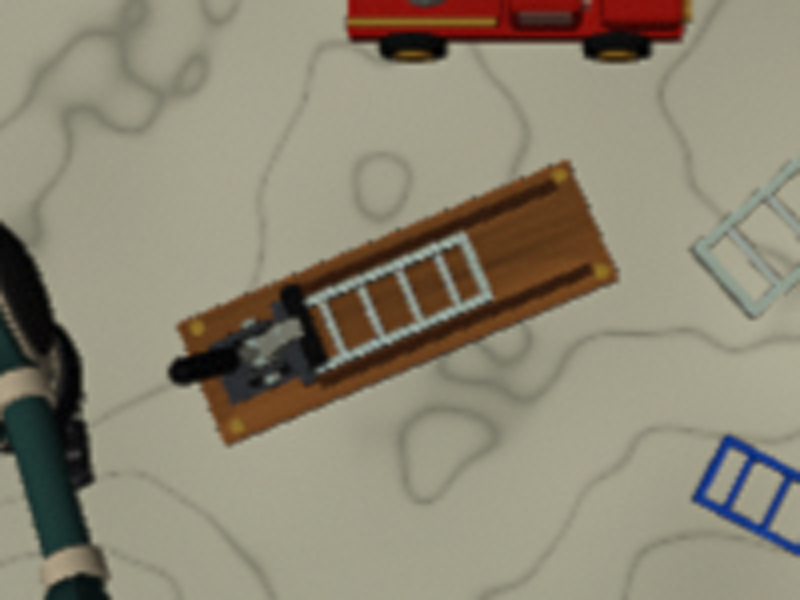

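```bash
python3 - <<'E'
from h import *
c=load('top')
k=lambda x,y:((x+.5)/4-.5+150,(y+.5)/4-.5+150)
for p,z in [((463,234),.03),((492,297),.03),((313,301),.03),((330,370),.03),((182,371),.118),((560,162),.014),((617,280),.014),((232,444),.014),((178,325),.014)]: print(p,np.round(tojig(w(c,*k(*p),z=z)),1))
P=cloud(c);h=(P[...,2]>.085)&(P[...,0]>.45)&(P[...,0]<.6)&(P[...,1]>.1)&(P[...,1]<.22)
q=np.array([tojig(p) for p in P[h]]);print(np.median(q,0),q.min(0),q.max(0))
E
```

```text
(463, 234) [-67.3 -20.8  30. ]
(492, 297) [-68.7  26.2  30. ]
(313, 301) [ 42.9 -18.2  30. ]
(330, 370) [50.  29.1 30. ]
(182, 371) [130.6   2.6 118. ]
(560, 162) [-148.3  -43.    14. ]
(617, 280) [-151.9   46.9   14. ]
(232, 444) [130.3  47.9  14. ]
(178, 325) [134.1 -40.9  14. ]
[136.76050947  13.76946842 584.36387116] [ 44.28402354 -41.66846054  85.31188685] [177.46622076  63.26245169 604.98100711]
```

Call:
{"method": "move_arm", "body": {"steps": [[0, 0, 40, 0, 0], [0, 0, 80, 0, 0], [0, 0, 112, 0, 0], [0, 0, 112, 0, 0], [-15, 0, 112, 0, 0], [-22, 0, 112, 0, 0], [-26, 0, 112, 0, 0], [-30, 0, 112, 0, 0], [-34, 0, 112, 0, 0], [-38, 0, 112, 0, 0], [-42, 0, 112, 0, 0], [-46, 0, 112, 0, 0], [-50, 0, 112, 0, 0], [-50, 0, 112, 0, 0]]}}

```text
time: 9.05
tool_pos: [0.5049, 0.2011, 0.0997]
tcp_rot: [-1.704, -2.637, -0.007]
wrist_force: [-2.6, 9.0, 2.9]
width: 0.002
```

```bash
python3 - <<'E'
from h import *
cmd(jig(105,0,98))
c=cam('scene'); cv2.imwrite('pics/s6.png',cv2.resize(c['pixels'][130:270,230:400][:,:,::-1],None,fx=4,fy=4,interpolation=cv2.INTER_CUBIC))
E
```

```text
tcp jig [138.8  -1.4  99.7] F [-2.6  9.   2.9] t 9.05 q [ 0.33  0.14  2.02  0.01  0.99 -0.1 ]
tool axes in jig:
 [[ 1.    -0.002  0.004]
 [-0.002 -1.    -0.003]
 [ 0.004  0.003 -1.   ]]
shift [-33.8  -1.3   1.6]
tool x world angle 114.263120670133 jig 114.36237590811231
```

View pics/s6.png

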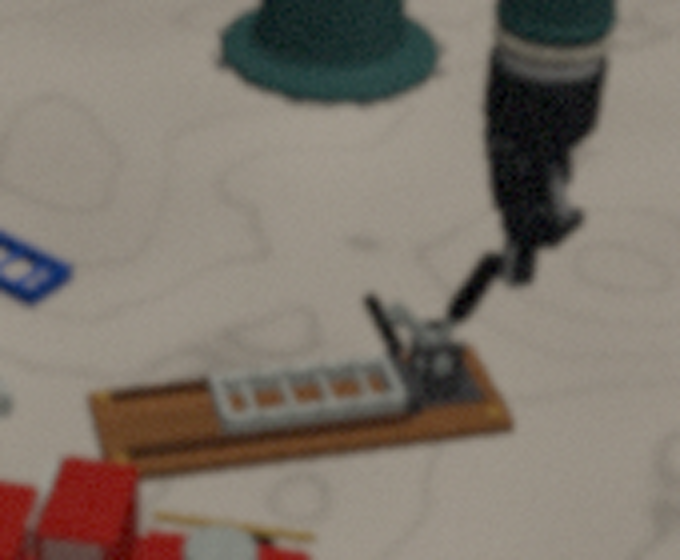

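The fingertips are on the handle's end at crop (500,265), the handle has started to turn, and the ladder is still against the block. I'll keep pushing.

Call:
{"method": "move_arm", "body": {"steps": [[-4, 0, 0, 0, 0], [-8, 0, 0, 0, 0], [-12, 0, 0, 0, 0], [-16, 0, 0, 0, 0], [-20, 0, 0, 0, 0], [-24, 0, 0, 0, 0], [-28, 0, 0, 0, 0], [-31, 0, 0, 0, 0], [-34, 0, 0, 0, 0], [-37, 0, 0, 0, 0], [-40, 0, 0, 0, 0], [-40, 0, 0, 0, 0]]}}

```text
time: 10.3
tool_pos: [0.5214, 0.1614, 0.0982]
tcp_rot: [1.705, 2.639, -0.0]
wrist_force: [0.1, -0.0, 0.2]
width: 0.004
```

```bash
python3 - <<'E'
from h import *
cmd(jig(105,0,98))
c=cam('scene'); cv2.imwrite('pics/s7.png',cv2.resize(c['pixels'][130:270,230:400][:,:,::-1],None,fx=4,fy=4,interpolation=cv2.INTER_CUBIC))
E
```

```text
tcp jig [95.8 -0.1 98.2] F [ 0.1 -0.   0.2] t 10.3 q [ 0.25  0.14  2.01 -0.    0.99 -0.17]
tool axes in jig:
 [[ 1.    -0.002 -0.   ]
 [-0.002 -1.     0.   ]
 [-0.    -0.    -1.   ]]
shift [ 9.2 -0.1  0.2]
tool x world angle 114.26031549652625 jig 114.36237590811231
```

View pics/s7.png

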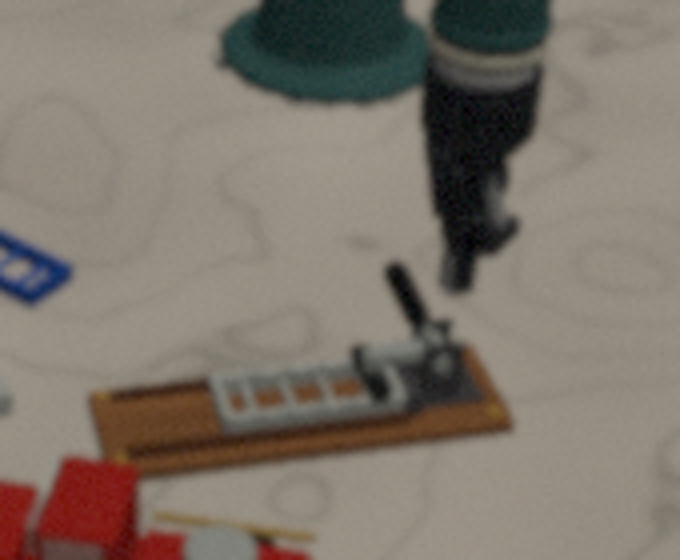

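The lever has snapped shut. The handle now leans to −x at (405,285), the bar is across the ladder at (372,375), and the tool reads zero force. I'll withdraw and check.

Call:
{"method": "move_arm", "body": {"steps": [[40, 0, 0, 0, 0], [80, 0, 0, 0, 0], [90, 0, -50, 0, 0], [90, 0, -100, 0, 0], [130, 0, -130, 0, 0], [130, 0, -130, 0, 0], [130, 0, -130, 0, 0]]}}

```text
time: 11.05
tool_pos: [0.4679, 0.2812, 0.2293]
tcp_rot: [1.701, 2.64, 0.003]
wrist_force: [-0.7, -0.8, -1.2]
width: 0.001
```

```bash
python3 - <<'E'
from h import *
c=cam('scene'); cv2.imwrite('pics/s8.png',cv2.resize(c['pixels'][100:310,100:450][:,:,::-1],None,fx=2.2,fy=2.2,interpolation=cv2.INTER_CUBIC))
c=cam('top'); cv2.imwrite('pics/t8.png',cv2.resize(c['pixels'][150:300,150:350][:,:,::-1],None,fx=4,fy=4,interpolation=cv2.INTER_CUBIC))
s=bot.read_state(); print(s['time'],s['wrist_force'],s['tool_pos'])
E
```

```text
11.15 [ 0.25130445 -0.46263029  0.86868321] [0.46686355 0.27945137 0.22647977]
```

View pics/s8.png

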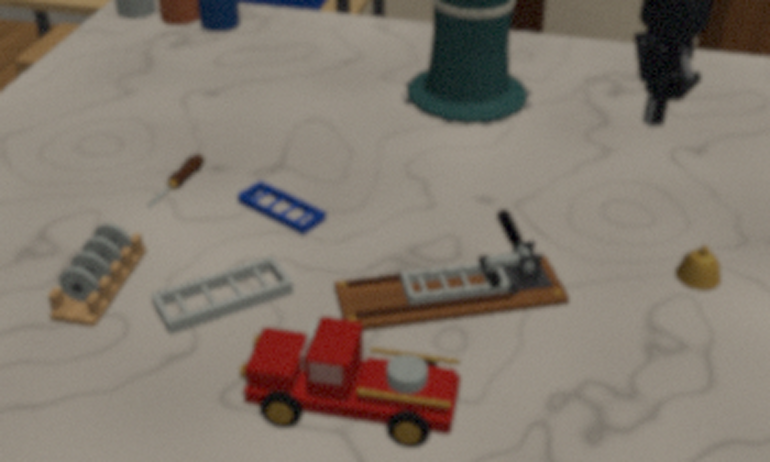

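View pics/t8.png

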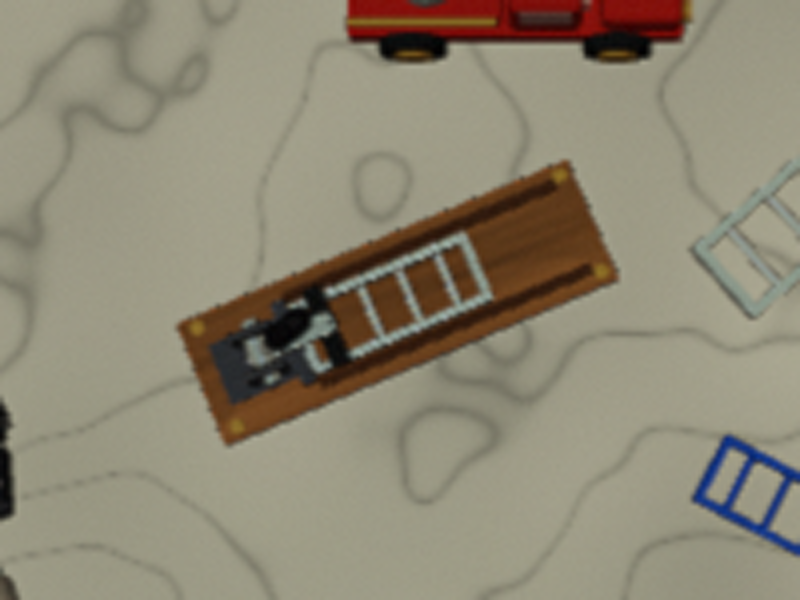

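The bar lies across the ladder, the tail corners are unchanged at (463,234) and (492,297), and the nose meets the block. The bystanders look unmoved and the arm is clear, so I'm handing in.

```bash
python3 -c "
from h import *
print(bot.finish_job())"
```

```text
the job is handed in; nothing more can be done
None
```

The nickel ladder is home against the stop block and the toggle lever is shut over it. I handed the job in at about 11 s of the 48 s allowed.

- **Ladder:** With shut fingertips I pushed it about 60 mm along the jig. It stopped firmly against the block, with about 9.6 N on the tool. The tail was then at about jig x = -70 mm, which is the home position.
- **Lever:** Only after that did I push the handle from its +x side past centre. It snapped shut by itself, and the tool force was back to zero while the tool was still there. I then withdrew the arm clear.

**Last checks:** The final pictures show the rubber bar across the rails and the ladder's tail where it was before clamping. The engine, bell, awl and rack look unmoved, judged by eye only. I did not measure the lever's closed angle.

**Disagreement between readings:** The top camera, read directly, put the tail at about -68 mm. The same picture showed the board's near end 3 to 7 mm too far along +x, and correcting for that puts the tail at -70 mm or slightly short. The fingertip position when it stopped gave about -71 mm, so I relied mainly on the firm stop.

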